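# Hold the large waste bin open for a colleague and ease its lid shut

## Robot

A 6-joint arm with a two-finger parallel gripper is mounted at the origin on the work surface. World frame = base frame: x ahead of the robot, y to its left, z up, the work surface at z = 0. Lengths are in m, angles in rad, forces in N, time in s.
With the tool pointing down it reaches from about 0.25 to 0.725 m from the base axis. Payload 9.7 kg.
Tool frame: the origin (TCP) lies between the finger pads; the fingertips stand 14 mm ahead of it and the grasp point (between the pads) lies 5 mm behind it; z points along the fingers, y is the direction in which the jaws open and shut (so a half turn about z gives the same grasp; the last joint's range is limited). The gripper opens to 85 mm and grips with 20 to 120 N. Pads are 22 mm wide; open, the fingers measure 114 mm over their backs; the gripper's body (76 mm by 85 mm) begins 54 mm behind the grasp point. The pads swing forward as they close: fully open they stand 13 mm farther back than shut.
Start: joints at [1.343, 0.087, 0.176, 1.66, 0, 1.571], TCP at [0.124, 0.536, 0.245] pointing down, gripper open.
Joint ranges: [-3.13, 3.13], [-0.85, 1.81], [-1.15, 1.24], [-2.2, 2.28], [-1.44, 1.52], [-3.14, 3.14]. Speed limits (rad/s): [2.22, 2.22, 2.57, 3.14, 3.14, 3.14].

## Interface

Orientations are given as [roll, pitch, yaw] about the fixed x, y, z axes, in that order (R = Rz(yaw) Ry(pitch) Rx(roll)).
In Python, from workcell import observe, eyes, arm gives the robot as it stands.
- The arm moves only by the shell command python3 -m pendant 'ROWS'. ROWS is JSON, a list of rows, each a list of 3 entries, a list of its own where there are three numbers: the shift along the tool's x, y, z in mm, then the turn about the tool's z in rad, then the opening, from -1 (shut) to 1 (fully open). In form: [[[x, y, z], roll, jaw], ...]. A call has 1 to 20 rows; each row is the pose to reach, as a shift and turn from the pose commanded when the call began, along the tool's axes at that moment; what a row does not reach only later rows make up. A row lasts 1/10 s, in which the tool goes at most 50 mm and 8.59 degrees, less where a joint would pass 70% of its speed; a pose out of reach is approached as far as the arm can. A call with a gripper value outside its range is refused whole. The fingers move at their own pace and stop on an object; the grip force is fixed at half the most. Time passes only in rows, so rows that repeat a pose let the fingers close. It gives the time, the measured TCP pose, the force and the opening at its end, in the units of the state.
- observe(): the state, without advancing time (a new reading comes with each control period).
- eyes.read_camera(name): name is "scene" or "side" or "wrist"; returns a dict with "image" (384x512x3 uint8, red, green, blue), "depth" (384x512 float32, m along the optical axis (not along the pixel's ray), 0 where there is no reading), "camera_matrix" (3x3 intrinsics, pixels), "extrinsics" (4x4, takes a point from world to camera coordinates). Camera axes: x right, y down, z forward; pixel columns grow to the right and rows downward; lengths in m; the calibration is good to about 2 mm. A picture is of the moment at which its call begins.
- arm.hand_in(): hands the job in, once; it reports no verdict.
The state is a dict: "t": time; "joints": joint angles; "joint_velocities": joint speeds; "joint_torque": joint torques, N m; "eef_pos": TCP position; "ee_rot": TCP orientation; "contact_force": force on the tool from outside, world axes, zero at the start; "ft_torque": the same for the moment, N m; "finger_gap": finger opening in m.
Only numpy, scipy, OpenCV 4.12 (cv2) and the standard library are available. Lean on these libraries where they do the work, as an engineer would, in place of code of your own. Each camera call takes 0.05 s, during which the arm holds its last target. There are 200 camera calls.

## Task

Your colleague is coming with both hands full of used dressings: press the lever of the larger of the two steel bins right down so that its lid stands wide open, keep it there for three seconds, then let the lever come up slowly with the fingers still on it, so that the lid closes completely without dropping or slamming, and take the hand away. Work the bin by its lever alone, without touching the lid; the smaller bin stays shut, and nothing else on the counter is to be moved or picked up.

Things in the scene. Friction and masses are not known exactly. Their poses are not given: they have to be found in the camera images.
- large_bin: the larger bin, fixed to the counter: round, brushed steel with a black base ring, 175 mm across and 240 mm high with its lid shut. Origin: centre of its underside, on the counter. Its x axis points from the lever side to the hinge side, so the lever sticks out on its -x side; z is up.
- large_bin_tread (a point): middle of the upper face of the large bin's lever tread: a black ribbed rubber pad 48 mm long (bin's x), 74 mm wide (bin's y), 12 mm thick, on a steel bar out of the slot in the base. With the lever up it lies 60 mm outside the bin's steel wall (147.5 mm from the bin's middle towards -x), 55 mm above the counter and level; pressed right down it is 25 mm above the counter and 2 mm farther out and slopes down outwards by 0.2 rad. It moves with the lever.
- large_bin_lever (a joint): angle of the large bin's lever: 0 up (lid shut), 0.20 rad right down against its stop (lid wide open). It turns about a pivot under the bin's middle, 30 mm above the counter, along the bin's y axis; the tread sinks about 30 mm in all. Pressing it takes about 7 to 15 N on the tread at first and less as the lid opens; it comes up by itself under the lid's weight and a return spring.
- large_bin_lid (a joint): angle of the large bin's lid: 0 shut, 1.2 rad wide open. It is linked to the lever by a push rod and turns six times as far (lid = 6 x lever). The hinge is at the back (bin's +x), the front edge rises. Let go, it drops and slams within half a second, at more than 3 rad/s; it is only as slow as the fingers let the lever rise (10 mm/s at the tread lets the lid down at about 0.4 rad/s).
- large_bin_lid_front (a point): front edge of the large bin's lid, above the lever: 91.5 mm from the bin's middle towards -x and 221 mm above the counter when shut; it rises and swings back as the lid opens.
- small_bin: the smaller bin, same make, fixed to the counter: 135 mm across and 175 mm high, not to be opened. Origin: centre of its underside; lever on its -x side, reaching 152 mm from the bin's middle, 55 mm high.
- small_bin_lid (a joint): angle of the small bin's lid: 0 shut, 1.2 rad wide open; linked to its own lever in the same way.
- tape: loose roll of tape lying flat, 72 mm across, 25 mm high, near the large bin's lever. Origin: centre of its underside.
- gauze_pack: loose flat pack of gauze, 75 x 75 x 22 mm, to the robot's right of the bins. Origin: centre of its underside.
- oximeter: loose grey and white finger clip, 60 x 34 x 31 mm, between the bins. Origin: centre of its underside.
- bandage: loose rolled bandage standing on end, 62 mm across, 60 mm high, near the small bin's lever. Origin: centre of its underside.
- pump_bottle: loose clear pump bottle, 64 mm across, 163 mm high. Origin: centre of its underside.
- saline: loose bottle with a white cap, 58 mm across, 135 mm high. Origin: centre of its underside.
- kidney_dish: loose steel kidney dish, about 190 x 90 mm, 36 mm high. Origin: centre of its underside.

How it is judged:
On the way, in this order (a step that is already met when the one before it is completed fails the run):
1. the large bin's lever is pressed down by the fingers and its lid stands wide open, for the three seconds (value of joint large_bin_lid above 1.05 rad and contact force between the fingers and large_bin_lever above 0.5 N), for 2.7 s.
2. the lid has come down to a quarter or less with the fingers still on the lever (value of joint large_bin_lid below 0.3 rad and contact force between the fingers and large_bin_lever above 0.3 N), for 0.05 s.
At the end, for the whole second after the job is handed in: the large bin's lid is shut (under 0.03 rad) and its lever up (under 0.01 rad), after the lid stood over 1.05 rad open with the fingers on the lever for 2.7 s and was eased down with the fingers on the lever to under 0.30 rad; the small bin is shut (value of joint each of large_bin_lid, small_bin_lid below 0.03 rad and value of joint large_bin_lever below 0.01 rad); the robot touches nothing.
It fails at once if the large bin's lid slams (in the last quarter of its way, under 0.30 rad, it closes faster than 2 rad/s) (value of joint large_bin_lid below 0.3 rad and velocity of joint large_bin_lid below -2 rad/s).
It fails at once if the large bin's lid is let drop (falls faster than 3 rad/s anywhere) (velocity of joint large_bin_lid below -3 rad/s).
It fails at once if the robot touches the large bin's lid (contact force between any of the arm, the fingers and large_bin_lid above 0.5 N).
It fails at once if the small bin is opened (value of joint small_bin_lid above 0.15 rad).
It fails at once if a loose thing on the counter is moved by more than 25 mm, or lifted (distance of any of tape, gauze_pack, oximeter, bandage, pump_bottle, saline, kidney_dish from where it was at the start of the episode above 0.025 m).
It also fails if it takes over 51 s, if anything falls off the work surface, if the arm or the gripper's body presses on something with over 40 N, if the wrist force passes 120 N, or if a joint passes its speed limit or range.

## Working session

There is one attempt and no reset: what is moved stays moved. The work goes in short steps, Python scripts to look and compute and a shell command to move; the robot and the scene stay as the last step left them, time stands still between calls to the robot, and variables do not carry over. Pictures are saved under pics/ and viewed, about 8 in all and at most 12, crops included, and the job is handed in when it is done.

```bash
mkdir -p pics
python3 - <<'E'
from workcell import observe, eyes
import cv2,numpy as np
print(observe())
for n in("scene","side"):
    d=eyes.read_camera(n); cv2.imwrite(f"pics/{n}0.png",d["image"][:,:,::-1]); np.savez(f"{n}0.npz",**d)
    print(n,d["camera_matrix"].tolist(),d["extrinsics"].round(3).tolist())
E
```

```text
{'t': 0.0, 'joints': array([1.34296101e+00, 8.74797533e-02, 1.75153204e-01, 1.65977564e+00,
       6.15305398e-06, 1.57080257e+00]), 'joint_velocities': array([-0.0009641 , -0.00220134, -0.00160897, -0.00103798,  0.00087998,
        0.00021659]), 'joint_torque': array([-5.35294857e-04, -5.20386314e+01,  4.64808583e+01,  1.59411225e-02,
       -3.24225834e-05,  2.47266016e-06]), 'eef_pos': array([0.12418301, 0.53559951, 0.24458201]), 'ee_rot': array([-3.14028679e+00, -6.14489627e-06,  2.91375109e+00]), 'contact_force': array([ 0.88438521, -0.49788926, -0.7639509 ]), 'ft_torque': array([-0.01932469, -0.0190885 ,  0.00326933]), 'finger_gap': 0.08548023540123398}
scene [[362.4203104606873, 0.0, 253.27671817914876], [0.0, 362.4203104606873, 189.36655337659334], [0.0, 0.0, 1.0]] [[0.934, -0.358, -0.006, -0.446], [-0.34, -0.881, -0.33, 0.231], [0.113, 0.31, -0.944, 1.339], [0.0, 0.0, 0.0, 1.0]]
side [[481.32490283585236, 0.0, 256.25787763427377], [0.0, 481.32490283585236, 183.40679788041206], [0.0, 0.0, 1.0]] [[0.767, -0.642, 0.004, -0.37], [-0.366, -0.443, -0.818, 0.332], [0.527, 0.626, -0.575, 1.301], [0.0, 0.0, 0.0, 1.0]]
```

View pics/scene0.png

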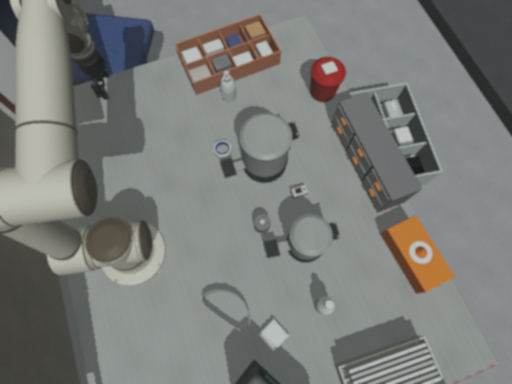

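View pics/side0.png

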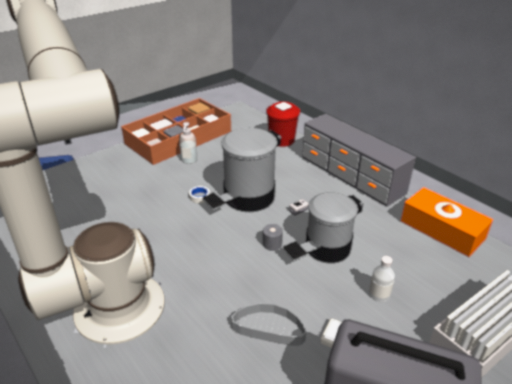

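The scene view shows the large bin's lid at about (266,135), its black tread at (229,168), and the tape at (222,148). The small bin is at (311,237) with its tread at (272,247). In the side view the large tread is at (213,202) and the tape at (200,193).

```bash
cat > h.py <<'E'
import numpy as np,cv2
def cloud(d):
    K,T,z=d["camera_matrix"],d["extrinsics"],d["depth"]
    v,u=np.mgrid[:z.shape[0],:z.shape[1]]
    c=np.stack([(u-K[0,2])/K[0,0]*z,(v-K[1,2])/K[1,1]*z,z],-1)
    return (c-T[:3,3])@T[:3,:3]
def ray(d,u,v,h):
    K,T=d["camera_matrix"],d["extrinsics"];R=T[:3,:3]
    o=-R.T@T[:3,3];r=R.T@np.linalg.solve(K,[u,v,1.]);return o+r*(h-o[2])/r[2]
E
python3 - <<'E'
from h import *
for n,s,b,tp in(("scene",(229,168),(266,135),(222,148)),("side",(213,202),(250,150),(200,193))):
    d=dict(np.load(n+"0.npz"));P=cloud(d);im=d["image"].astype(int);mx=im.max(2)
    u,v=s;w=16
    sub=np.zeros(mx.shape,bool);sub[v-w:v+w,u-w:u+w]=1
    m=(sub&(mx<60)).astype(np.uint8);k,L,S,C=cv2.connectedComponentsWithStats(m)
    l=L[v,u];print(n,"tread",l,S[l],C[l],ray(d,*C[l],.055).round(3), np.median(P[L==l],0).round(3))
    q=P[L==l];q=q[(q[:,2]>.045)&(q[:,2]<.065)];print(" pts",len(q),q.mean(0).round(3) if len(q) else 0)
    if len(q)>5: print(cv2.minAreaRect(q[:,:2].astype(np.float32)))
    u,v=b;sub[:]=0;sub[v-45:v+60,u-45:u+45]=1
    q=P[sub&(P[...,2]>.225)&(P[...,2]<.25)];print(" lid",len(q),cv2.minEnclosingCircle(q[:,:2].astype(np.float32)),np.median(q[:,2]))
    u,v=tp;sub[:]=0;sub[v-12:v+12,u-12:u+12]=1
    q=P[sub&(P[...,2]>.018)&(P[...,2]<.03)];print(" tape",len(q),cv2.minEnclosingCircle(q[:,:2].astype(np.float32)) if len(q) else 0)
E
```

```text
scene tread 0 [     0      0    512    384 196555] [255.50733891 191.50650963] [0.502 0.039 0.055] [ 0.508  0.036 -0.002]
 pts 3548 [0.609 0.273 0.055]
((0.4518599510192871, 0.2551225423812866), (1.0486701726913452, 2.1155471801757812), 12.365283012390137)
 lid 1894 ((0.5935152769088745, 0.15878646075725555), 0.09812510758638382) 0.23435595327547631
 tape 110 ((0.44744744896888733, 0.2690105736255646), 0.03647451102733612)
side tread 2 [204 194  20  13 150] [213.23333333 200.26666667] [0.433 0.164 0.055] [0.433 0.162 0.056]
 pts 149 [0.433 0.163 0.056]
((0.43377548456192017, 0.1644524335861206), (0.06729605793952942, 0.0415017306804657), 87.6203842163086)
 lid 1241 ((0.5903275012969971, 0.15273131430149078), 0.10305888950824738) 0.2361829726035547
 tape 120 ((0.4462985694408417, 0.2682971656322479), 0.04026276245713234)
```

Run:
```python
from h import *
from scipy.optimize import least_squares
d=dict(np.load("scene0.npz"));P=cloud(d);mx=d["image"].max(2)
box=(P[...,0]>.39)&(P[...,0]<.475)&(P[...,1]>.1)&(P[...,1]<.22)&(P[...,2]>.042)&(P[...,2]<.068)
q=P[box];print("scene tread",len(q),q.mean(0).round(3),cv2.minAreaRect(q[:,:2].astype(np.float32)))
for n in("scene","side"):
    P=cloud(dict(np.load(n+"0.npz")))
    m=(abs(P[...,0]-.58)<.13)&(abs(P[...,1]-.157)<.13)&(P[...,2]>.06)&(P[...,2]<.19)
    q=P[m][:,:2];f=least_squares(lambda p:np.hypot(*(q-p).T)-.0875,[.58,.157],loss="soft_l1",f_scale=.003);print(n,"bin",len(q),f.x.round(4),np.median(abs(f.fun)))
    m=(P[...,2]>.1)&(P[...,0]<.6)&(P[...,0]>.1)&(P[...,1]>.27)&(P[...,1]<.7)&(P[...,2]<.19)
    q=P[m];print("tall",len(q),q.min(0).round(3),q.max(0).round(3))
```

```text
scene tread 246 [0.44  0.167 0.053] ((0.44468507170677185, 0.16910842061042786), (0.07638459652662277, 0.06106751039624214), 87.55950164794922)
scene bin 636 [0.5864 0.1627] 0.0006117528884995518
tall 166 [0.528 0.473 0.1  ] [0.587 0.516 0.165]
side bin 1677 [0.5856 0.1622] 0.001560266485231901
tall 173 [0.526 0.462 0.1  ] [0.583 0.517 0.166]
```

```bash
python3 -m pendant '[[[-38,-29,0],-0.023,-1],[[-76,-58,0],-0.046,-1],[[-115,-88,0],-0.07,-1],[[-153,-117,0],-0.09,-1],[[-191,-146,0],-0.114,-1],[[-229,-175,0],-0.137,-1],[[-267,-204,0],-0.16,-1],[[-305,-234,0],-0.18,-1],[[-344,-263,0],-0.205,-1],[[-382,-292,0],-0.228,-1],[[-382,-292,0],-0.228,-1],[[-382,-292,0],-0.228,-1],[[-382,-292,0],-0.228,-1],[[-382,-292,0],-0.228,-1],[[-382,-292,0],-0.228,-1]]'; python3 -c "
from workcell import *
s=observe();print(s['eef_pos'],s['ee_rot'],s['contact_force'])"
```

```text
t: 1.6
eef_pos: [0.4298, 0.166, 0.2454]
ee_rot: [3.142, 0.0, -3.139]
contact_force: [-0.7, -0.1, -0.6]
finger_gap: -0.0002
[0.42982089 0.16603698 0.24538986] [ 3.14150527e+00  1.51447914e-04 -3.13937279e+00] [-0.7269114  -0.11731697 -0.58233791]
```

```bash
python3 -m pendant '[[[0,0,20],0,-1],[[0,0,45],0,-1],[[0,0,70],0,-1],[[0,0,95],0,-1],[[0,0,120],0,-1],[[0,0,140],0,-1],[[0,0,150],0,-1],[[0,0,155],0,-1],[[0,0,155],0,-1],[[0,0,155],0,-1]]'
python3 - <<'E'
from workcell import *
import cv2
cs=[cv2.resize(eyes.read_camera(n)["image"][s],(400,400),interpolation=2)[:,:,::-1] for n,s in(("side",(slice(100,240),slice(150,290))),("scene",(slice(90,210),slice(180,300))))]
cv2.imwrite("pics/a.png",cv2.hconcat(cs)); print(observe()["eef_pos"],observe()["contact_force"])
E
```

```text
t: 2.6
eef_pos: [0.4308, 0.1654, 0.0913]
ee_rot: [3.141, 0.001, -3.141]
contact_force: [0.4, 0.3, -0.6]
finger_gap: 0.0004
[0.43087146 0.1652853  0.09126813] [-0.57755355  0.47718011 -0.04862819]
```

View pics/a.png

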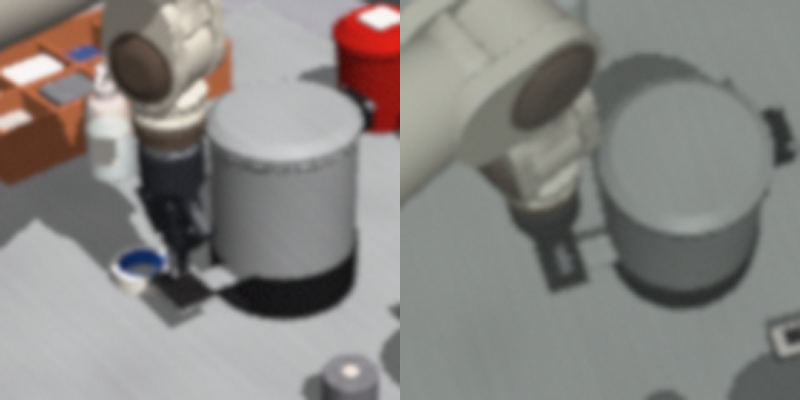

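The left crop (side view) shows the closed fingertips just above the tread at (180,275). The tape at (140,268) is clear of them. Before pressing, I'll check how much room the wrist has from the lid.

Run:
```python
from workcell import *
from h import *
for n in("scene","side"):
    P=cloud(eyes.read_camera(n))
    for lo in np.arange(.1,.42,.04):
        m=(P[...,2]>lo)&(P[...,2]<lo+.04)&(abs(P[...,1]-.165)<.1)&(P[...,0]>.3)&(P[...,0]<.62)
        x=np.sort(P[m][:,0]);g=np.diff(x);
        if len(x)>3:i=g.argmax();print(n,round(lo,2),len(x),"gap",x[i].round(3),x[i+1].round(3))
```

```text
scene 0.1 178 gap 0.443 0.499
scene 0.14 233 gap 0.447 0.499
scene 0.18 204 gap 0.466 0.497
scene 0.22 1606 gap 0.464 0.495
scene 0.26 92 gap 0.46 0.462
scene 0.3 76 gap 0.402 0.416
scene 0.34 210 gap 0.476 0.478
scene 0.38 253 gap 0.385 0.386
side 0.1 584 gap 0.444 0.495
side 0.14 743 gap 0.445 0.494
side 0.18 655 gap 0.46 0.492
side 0.22 1373 gap 0.465 0.491
side 0.26 272 gap 0.459 0.461
side 0.3 278 gap 0.474 0.481
side 0.34 501 gap 0.421 0.425
side 0.38 575 gap 0.419 0.42
```

```bash
python3 -m pendant '[[[0,0,5],0,-1],[[0,0,10],0,-1],[[0,0,14],0,-1],[[0,0,17],0,-1],[[0,0,20],0,-1],[[0,0,22],0,-1],[[0,0,24],0,-1],[[0,0,26],0,-1],[[0,0,28],0,-1],[[0,0,30],0,-1],[[0,0,32],0,-1],[[0,0,34],0,-1],[[0,0,36],0,-1],[[0,0,38],0,-1],[[0,0,40],0,-1],[[0,0,42],0,-1],[[0,0,44],0,-1],[[0,0,46],0,-1],[[0,0,47],0,-1],[[0,0,47],0,-1]]'
python3 - <<'E'
from workcell import *
import cv2
d=eyes.read_camera("side")["image"];print(observe()["eef_pos"],observe()["contact_force"])
cv2.imwrite("pics/b.png",cv2.resize(d[60:240,130:310],(540,540))[:,:,::-1])
E
```

```text
t: 4.8
eef_pos: [0.4296, 0.1652, 0.0434]
ee_rot: [3.141, -0.002, -3.141]
contact_force: [-5.7, 0.0, 7.0]
finger_gap: 0.0001
[0.42956082 0.16516227 0.04340363] [-5.93844793  0.7169893   6.58377158]
```

View pics/b.png

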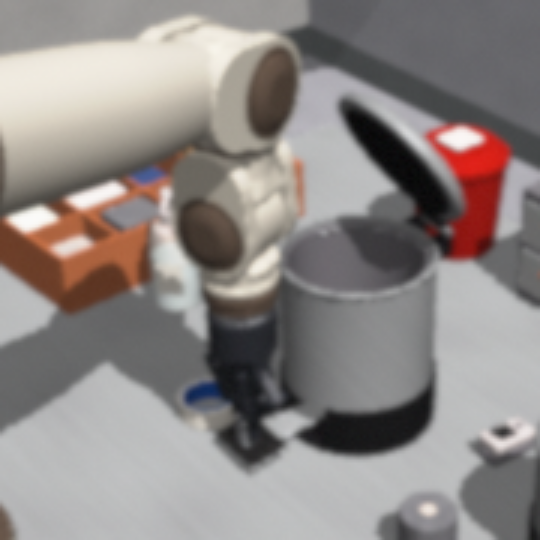

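The picture shows the lid well open, at about (400,160), with the fingers on the tread at (245,440). The lever is not on its stop yet, so I'll press a little further.

```bash
python3 -m pendant '[[[0,0,1],0,-1],[[0,0,2],0,-1],[[0,0,3],0,-1],[[0,0,4],0,-1],[[0,0,4],0,-1]]'
```

```text
t: 5.35
eef_pos: [0.4297, 0.1651, 0.0393]
ee_rot: [3.141, -0.001, -3.141]
contact_force: [-4.9, 1.2, 4.5]
finger_gap: 0.0002
```

```bash
python3 -m pendant '[[[0,0,1],0,-1],[[0,0,2],0,-1],[[0,0,2],0,-1],[[0,0,2],0,-1]]'
```

```text
t: 5.75
eef_pos: [0.4298, 0.1652, 0.0381]
ee_rot: [3.141, -0.001, -3.141]
contact_force: [-8.1, -1.0, 11.6]
finger_gap: -0.0005
```

The force has risen from 4.5 N to 11.6 N, so the lever is on its stop. I'll hold here and measure the lid angle.

```bash
python3 -m pendant '[[[0,0,0],0,-1],[[0,0,0],0,-1],[[0,0,0],0,-1],[[0,0,0],0,-1],[[0,0,0],0,-1],[[0,0,0],0,-1],[[0,0,0],0,-1],[[0,0,0],0,-1],[[0,0,0],0,-1],[[0,0,0],0,-1],[[0,0,0],0,-1],[[0,0,0],0,-1],[[0,0,0],0,-1],[[0,0,0],0,-1],[[0,0,0],0,-1],[[0,0,0],0,-1],[[0,0,0],0,-1],[[0,0,0],0,-1],[[0,0,0],0,-1],[[0,0,0],0,-1]]'
python3 - <<'E'
from workcell import *
from h import *
for n in("side","scene"):
    P=cloud(eyes.read_camera(n))
    q=P[(abs(P[...,1]-.16)<.03)&(P[...,0]>.55)&(P[...,0]<.72)&(P[...,2]>.27)&(P[...,2]<.42)]
    if len(q)>20:
        l=cv2.fitLine(q[:,[0,2]].astype(np.float32),cv2.DIST_HUBER,0,.01,.01).ravel();print(n,len(q),q[:,2].max().round(3),"angle",np.arctan2(abs(l[1]),abs(l[0])))
print(observe()["eef_pos"],observe()["contact_force"])
E
```

```text
t: 7.75
eef_pos: [0.4298, 0.1652, 0.0381]
ee_rot: [3.141, -0.001, -3.141]
contact_force: [-8.6, -1.0, 11.2]
finger_gap: 0.0
side 367 0.41 angle 1.2635245
scene 174 0.411 angle 1.0144354
[0.42982146 0.16517931 0.0380743 ] [-8.38644338  0.09692046 11.86187884]
```

The two line fits disagree (1.26 and 1.01 rad), because lid shading and curvature affect them. The lid edge is at 0.41 m, which with the lever on its stop means about 1.2 rad. I'll hold 2 s more, then ease up at 8 mm/s.

```bash
python3 -m pendant '[[[0,0,0],0,-1],[[0,0,0],0,-1],[[0,0,0],0,-1],[[0,0,0],0,-1],[[0,0,0],0,-1],[[0,0,0],0,-1],[[0,0,0],0,-1],[[0,0,0],0,-1],[[0,0,0],0,-1],[[0,0,0],0,-1],[[0,0,0],0,-1],[[0,0,0],0,-1],[[0,0,0],0,-1],[[0,0,0],0,-1],[[0,0,0],0,-1],[[0,0,0],0,-1],[[0,0,0],0,-1],[[0,0,0],0,-1],[[0,0,0],0,-1],[[0,0,0],0,-1]]' && python3 -m pendant '[[[0,0,-0.8],0,-1],[[0,0,-1.6],0,-1],[[0,0,-2.4],0,-1],[[0,0,-3.2],0,-1],[[0,0,-4],0,-1],[[0,0,-4.8],0,-1],[[0,0,-5.6],0,-1],[[0,0,-6.4],0,-1],[[0,0,-7.2],0,-1],[[0,0,-8],0,-1],[[0,0,-8.8],0,-1],[[0,0,-9.6],0,-1],[[0,0,-10.4],0,-1],[[0,0,-11.2],0,-1],[[0,0,-12],0,-1],[[0,0,-12.8],0,-1],[[0,0,-13.6],0,-1],[[0,0,-14.4],0,-1],[[0,0,-15.2],0,-1],[[0,0,-16],0,-1]]'
```

```text
t: 9.85
eef_pos: [0.4298, 0.1652, 0.0381]
ee_rot: [3.141, -0.001, -3.141]
contact_force: [-8.5, -0.8, 11.9]
finger_gap: -0.0001
t: 11.85
eef_pos: [0.4306, 0.1651, 0.0539]
ee_rot: [3.141, 0.001, -3.141]
contact_force: [-5.1, -0.3, 8.3]
finger_gap: 0.0001
```

```bash
python3 -m pendant '[[[0,0,-0.8],0,-1],[[0,0,-1.6],0,-1],[[0,0,-2.4],0,-1],[[0,0,-3.2],0,-1],[[0,0,-4],0,-1],[[0,0,-4.7],0,-1],[[0,0,-5.4],0,-1],[[0,0,-6],0,-1],[[0,0,-6.6],0,-1],[[0,0,-7.2],0,-1],[[0,0,-7.8],0,-1],[[0,0,-8.4],0,-1],[[0,0,-9],0,-1],[[0,0,-9.5],0,-1],[[0,0,-10],0,-1],[[0,0,-10],0,-1]]' && python3 -m pendant '[[[0,0,-0.4],0,-1],[[0,0,-0.8],0,-1],[[0,0,-1.2],0,-1],[[0,0,-1.6],0,-1],[[0,0,-2],0,-1],[[0,0,-2.4],0,-1],[[0,0,-2.8],0,-1],[[0,0,-3.2],0,-1],[[0,0,-3.6],0,-1],[[0,0,-4],0,-1],[[0,0,-4.4],0,-1],[[0,0,-4.8],0,-1],[[0,0,-5.2],0,-1],[[0,0,-5.6],0,-1],[[0,0,-6],0,-1],[[0,0,-6.4],0,-1],[[0,0,-6.8],0,-1],[[0,0,-7.2],0,-1],[[0,0,-7.6],0,-1],[[0,0,-8],0,-1]]'
```

```text
t: 13.45
eef_pos: [0.4316, 0.1651, 0.0646]
ee_rot: [3.141, 0.003, 3.142]
contact_force: [-1.9, -1.8, 11.6]
finger_gap: -0.0
t: 15.45
eef_pos: [0.4303, 0.165, 0.0712]
ee_rot: [-3.142, -0.0, -3.141]
contact_force: [-0.3, 0.5, -0.2]
finger_gap: -0.0
```

Contact held down to a tool height of 0.065 m (under a quarter of the lid's travel) and was lost at about 0.07 m, with the lever up. I'll withdraw straight up and check.

```bash
python3 -m pendant '[[[0,0,-2],0,-1],[[0,0,-6],0,-1],[[0,0,-15],0,-1],[[0,0,-30],0,-1],[[0,0,-50],0,-1],[[0,0,-75],0,-1],[[0,0,-100],0,-1],[[0,0,-125],0,-1],[[0,0,-140],0,-1],[[0,0,-145],0,-1],[[0,0,-145],0,-1],[[0,0,-145],0,-1],[[0,0,-145],0,-1]]'
python3 - <<'E'
from workcell import *
from h import *
for n,t in(("side",(204,194,20,13)),("scene",0)):
    d=eyes.read_camera(n);P=cloud(d);P0=cloud(dict(np.load(n+"0.npz")))
    for nm,c in(("tread",(.425,.455,.14,.19,.04,.075)),("lid",(.52,.65,.1,.22,.2,.45)),("tape",(.42,.48,.24,.3,.015,.035))):
        f=lambda P:P[(P[...,0]>c[0])&(P[...,0]<c[1])&(P[...,1]>c[2])&(P[...,1]<c[3])&(P[...,2]>c[4])&(P[...,2]<c[5])]
        a,b=f(P0),f(P);print(n,nm,len(a),np.median(a,0).round(4),len(b),np.median(b,0).round(4) if len(b) else 0)
    if n=="side":cv2.imwrite("pics/c.png",d["image"][:,:,::-1])
E
```

```text
t: 16.75
eef_pos: [0.4301, 0.1649, 0.2154]
ee_rot: [-3.141, -0.001, -3.141]
contact_force: [-0.0, -0.2, 0.4]
finger_gap: -0.0001
side tread 84 [0.4386 0.1623 0.0561] 87 [0.4405 0.1665 0.0556]
side lid 741 [0.5773 0.1516 0.2377] 746 [0.5769 0.1531 0.2376]
side tape 94 [0.4575 0.2822 0.0231] 87 [0.4614 0.2837 0.0229]
scene tread 94 [0.4397 0.1643 0.0546] 95 [0.4403 0.1652 0.0544]
scene lid 1195 [0.5838 0.1569 0.2356] 1210 [0.5829 0.1565 0.2357]
scene tape 76 [0.4553 0.2659 0.0224] 34 [0.4697 0.2573 0.0221]
```

View pics/c.png

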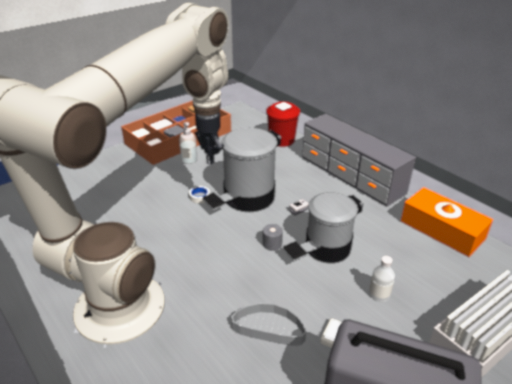

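The picture shows the large bin shut at (250,150), its lever up at (212,202), the tape still at (200,193), the small bin shut, and the hand clear above.

```bash
python3 -c "
from workcell import arm
print(arm.hand_in())"
```

```text
the job is handed in; nothing more can be done
None
```

I pressed the large bin's lever to its stop with closed fingers and held it there for about 4 s. I then eased it up at 4–8 mm/s until the fingers came off near the top, withdrew straight up and handed the job in at about 17 s. The hand-in gives no verdict.

**Lid wide open:** the force rose from 4.5 to about 11.6 N at the stop, and the lid edge reached about 0.41 m. My two line fits of the lid angle disagreed (1.26 rad from the side camera, 1.01 rad from the scene camera). I relied on the stop force and the edge height, which fit about 1.2 rad.

**Lid eased down:** the last reading with the fingers on the lever was 11.6 N at a tool height of 0.065 m. From the tread height I judged the lid was under a quarter open there. I did not measure lid speed directly; the lever's speed implies roughly 0.3 rad/s or less.

**After the hand was withdrawn:**
- **Large bin:** the tread and lid are back at their starting heights within 1 mm.
- **Contact:** the force on the tool was about 0.
- **Small bin and loose items:** in the last side view the small bin is shut and nothing visible looks moved.
- **Tape:** the side camera puts it within about 4 mm of its start. The scene camera's median was about 17 mm off, with fewer than half the points, most likely because the arm hid part of it.

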